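# Find the logger's concealed battery-hatch catch by feel and press it

## Robot

A 7-joint arm with a two-finger parallel gripper is mounted at the origin on the work surface. World frame = base frame: x ahead of the robot, y to its left, z up, the work surface at z = 0. Lengths are in m, angles in rad, forces in N, time in s.
With the tool pointing down it reaches from about 0.425 to 0.875 m from the base axis. Payload 4.7 kg.
Tool frame: the origin (TCP) lies on the centre line of the jaws, within the pads' length; the fingertips stand ahead of it and the grasp point (between the pads) lies 2 mm behind it (nose_length is the z of the fingertips in the tool frame, in m); z points along the fingers, y is the line along which they close (so a half turn about z gives the same grasp; the last joint's range is limited). The gripper opens to 87 mm and grips with 3 to 60 N. Pads are 19 mm wide; open, the fingers measure 117 mm over their backs; the gripper's body (75 mm by 190 mm) begins 51 mm behind the grasp point.
Start: joints at [1.337, 0.321, -0.07, 1.45, 0.023, 1.371, -0.057], TCP at [0.159, -0.63, 0.24] pointing down, gripper open.
Joint ranges: [-2.86, 2.86], [-0.3, 2.09], [-1.38, 1.24], [0.06, 2.45], [-1.56, 4.7], [0.09, 2.05], [-2.69, 2.69]. Speed limits (rad/s): [2.57, 2.57, 3.14, 3.14, 3.14, 3.14, 3.14].

## Interface

Orientations are given as a rotation vector (axis times angle).
In Python, from bench import * gives the robot as it stands.
- The arm moves only by the tool send_rows, never from a script. Its arguments are lists of equal length, an entry for each row: "xyz": the shift along the tool's x, y, z in mm, a list of three; "dr": the turn, a rotation vector about the tool's x, y, z in rad, a list of three. A call has exactly 10 rows; each row is the pose to reach, as a shift and turn from the pose commanded when the call began, along the tool's axes at that moment; what a row does not reach only later rows make up. A row lasts 1/12 s, in which the tool goes at most 41.7 mm and 7.16 degrees, less where a joint would pass 70% of its speed; a pose out of reach is approached as far as the arm can. A call with a gripper value outside its range is refused whole. "jaw" is the finger opening in mm, from 0 to 87, set as the call begins (left out, the last holds). The fingers move at their own pace and stop on an object; "grip_force" is the grip in N (left out, the last holds). Time passes only in rows, so rows that repeat a pose let the fingers close, or fill a call up. It gives the time, the measured TCP pose, the force, the opening and the grip force at its end, in the units of the state.
- get_state(): the state, without advancing time (a new reading comes with each control period).
- get_image(name): name is "scene" or "top"; returns the picture (420x560x3 uint8, red, green, blue); there is no depth.
- calibration(name): a dict with "vfov" (degrees; the focal length in pixels is half the picture's height over the tangent of half this angle, whatever the lens; pixels are square), "cx", "cy" (the principal point, pixels), "rvec" (rotation vector, rad) and "tvec" (3), from world to camera coordinates, as OpenCV has them. Camera axes: x right, y down, z forward; pixel columns grow to the right and rows downward; lengths in m; the calibration is good to about 2 mm. A picture is of the moment at which its call begins. calibration takes no time and is no camera call.
- close_job(): hands the job in; it is judged then, once.
The state is a dict: "time": time; "joint_positions": joint angles; "qd": joint speeds; "joint_torque": joint torques, N m; "position": TCP position; "tool_rot": TCP orientation; "ft_force": force on the tool from outside, world axes, zero at the start; "torque": the same for the moment, N m; "grip_width": opening from 0.0 (shut) to 1.0 (fully open); "grip_force": force on a finger pad.
Only numpy, scipy, OpenCV 4.12 (cv2) and the standard library are available. Lean on these libraries where they do the work, as an engineer would, in place of code of your own. Each camera call takes 0.05 s, during which the arm holds its last target. There are 200 camera calls.

## Task

Release the battery hatch of the data logger on the lab bench: one of the four look-alike sunken grey discs in its flat panel is the concealed catch, the others are rigid blanks. Feel across them with the fingertips, pressing gently, until you find the one that gives, press that one fully home so that the hatch pops ajar, and then move clear. Do not touch the hatch itself, and leave the brass weight on the panel and the things around the logger where they stand.

Things in the scene. Friction and masses are not known exactly. Their poses are not given: they have to be found in the camera images.
- logger: low data logger fixed to the bench, 240 (its x) x 280 (its y) x 50 mm high; origin at the centre of its underside, z up, -x edge nearest the robot. The near part of its top, x = -120 to +20 mm, is a flat aluminium panel 50 mm above the bench.
- disc_row (a point): middle of the row of four wells, level with the panel top; axes as the logger's. Wells of 48 mm diameter (room for a shut pair of fingers) have their centres at y = -99, -33, +33, +99 mm from here. Each holds a grey disc, 45 mm diameter, its top 2 mm below the panel. All look alike: three are rigid blanks, one is the release catch, in a different well every time; only touch tells.
- hatch_near (a point): middle of the near edge of the white battery hatch, flush with the logger's top (fixed point; it does not rise). The hatch is a flap 136 mm wide (y) that reaches 78 mm from here to its hinge at the far (+x) edge.
- catch (a joint): how far the release disc is pressed down, m: 0 untouched, 0.008 fully home (its top then 10 mm below the panel, 40 mm above the bench). It gives at about 5 N, travels straight down, meets a hard stop at the end and stays where it is left. The blanks do not move.
- hatch (a joint): opening angle of the battery hatch, rad: 0 flush and shut; it rises in step with the catch, to 0.35 when the catch is fully home (its near edge then 27 mm up), and stays ajar with it.
- weight: small brass knobbed balance weight, 24 mm diameter, 34 mm tall, standing on the near margin of the logger's aluminium panel; origin at the centre of its underside
- beaker: glass beaker, 66 mm diameter, 85 mm tall, on the bench to the logger's left; origin at the centre of its underside
- bottle: white plastic bottle, 62 mm diameter, 150 mm tall, on the bench left of the logger; origin at the centre of its underside
- stopper: black rubber stopper, 38 mm diameter at its top, 30 mm tall, on the bench left of the logger; origin at the centre of its underside
- spatula: laboratory spatula, 180 mm long, lying on the bench right of the logger; origin on its underside, long axis x
- slides: small carton, 80 x 55 x 35 mm, on the bench right of the logger; origin at the centre of its underside
- dish: shallow glass dish, 90 mm diameter, 16 mm tall, on the bench right of the logger; origin at the centre of its underside

How it is judged:
By the outcome, as a careful person would: the job done as asked, in the order asked, and still so for the second after the job is handed in, with the robot touching nothing.
It also fails if it takes over 48 s, if anything falls off the work surface, if the arm or the gripper's body presses on something with over 40 N, if the wrist force passes 120 N, or if a joint passes its speed limit or range.

## Working session

There is one attempt and no reset: what is moved stays moved. The work goes in short steps, Python scripts to look and compute and a tool call to move; the robot and the scene stay as the last step left them, time stands still between calls to the robot, and variables do not carry over. Pictures are saved under pics/ and viewed, at most 10 in all, crops included, and the job is handed in when it is done.

Besides the shell and the picture viewer there is one more tool, called after ">>>" as name(argument=value, ...), one argument or row to a line, values as JSON. send_rows: Moves the arm, as the interface text tells. Its arguments: {"type":"object","properties":{"xyz":{"type":"array"},"dr":{"type":"array"},"jaw":{"type":"number"},"grip_force":{"type":"number"}},"required":["xyz","dr"]}

```bash
mkdir -p pics
python3 - <<'E'
from bench import *
import cv2
for n in ("scene","top"):
    im=get_image(n); cv2.imwrite(f"pics/{n}0.png",im[:,:,::-1]); print(n,calibration(n))
s=get_state(); print(s)
try: print(nose_length)
except Exception as e: print(e)
E
```

```text
scene {'vfov': 48.05507667059112, 'cx': 277.5686164788593, 'cy': 198.87570035032556, 'rvec': array([ 2.28771155,  0.76719085, -0.27611481]), 'tvec': array([-0.46859881, -0.17049788,  1.33468755])}
top {'vfov': 47.669239556099036, 'cx': 284.5232267231713, 'cy': 215.72216224501034, 'rvec': array([ 2.17476409, -2.15387852,  0.12154544]), 'tvec': array([0.02433143, 0.5587941 , 1.01692844])}
{'time': 0.1, 'joint_positions': array([ 1.33707559,  0.32171687, -0.07009708,  1.45154035,  0.02257237,
        1.37080532, -0.05694135]), 'qd': array([-0.00069925, -0.00092472, -0.00065239, -0.00133982,  0.00086728,
        0.0004374 ,  0.00052149]), 'joint_torque': array([ 1.59784081e-04, -4.92570806e+01, -4.05548969e-01, -3.13398993e+01,
       -6.41482067e-02,  3.95585387e-02,  6.24092308e-05]), 'position': array([ 0.15929711, -0.62969986,  0.23859809]), 'tool_rot': array([-3.11585861e+00, -3.88063409e-01,  4.23857774e-04]), 'ft_force': array([ 0.64382945, -0.54847337, -0.39345708]), 'torque': array([-0.03000614, -0.00565941,  0.02582857]), 'grip_force': 0.0, 'grip_width': 1.0047102813417799}
0.017
```

View pics/top0.png

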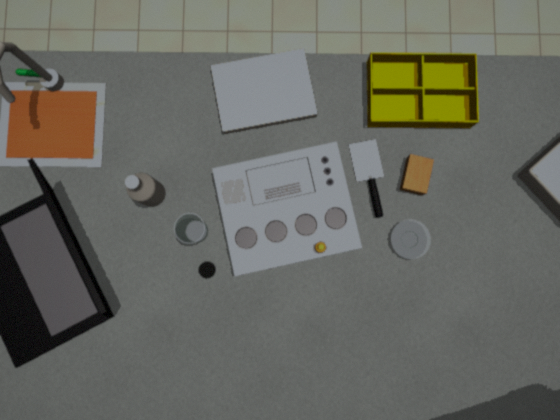

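View pics/scene0.png

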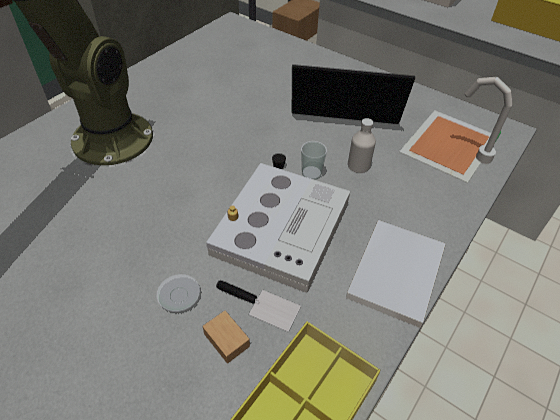

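The top view shows the four discs at about (246,237), (276,231), (306,225) and (336,218). The weight is at (320,247), just near-side of the two right-hand discs, and the hatch is beyond the row. The scene view shows the same discs at about (281,182), (270,200), (258,219) and (245,240).

```bash
cat > h.py <<'E'
import numpy as np, cv2
from bench import *
def ray(n,uv,z):
    c=calibration(n); R=cv2.Rodrigues(c['rvec'])[0]; f=210/np.tan(np.radians(c['vfov']/2))
    d=R.T@np.array([(uv[0]-c['cx'])/f,(uv[1]-c['cy'])/f,1]); o=-R.T@c['tvec']
    return o+d*(z-o[2])/d[2]
E
python3 - <<'E'
from h import *
S={'top':[(246,237),(276,231),(306,225),(336,218)],'scene':[(281,182),(270,200),(258,219),(245,240)]}
for n in S:
    im=cv2.imread(f'pics/{n}0.png'); g=cv2.cvtColor(im,cv2.COLOR_BGR2GRAY); P=[]
    for (u,v) in S[n]:
        ref=int(np.median(g[v-3:v+4,u-3:u+4])); 
        m=(abs(g.astype(int)-ref)<14).astype(np.uint8); k=np.zeros_like(m); cv2.circle(k,(u,v),15,1,-1); m&=k
        m=cv2.morphologyEx(m,cv2.MORPH_OPEN,np.ones((3,3),np.uint8))
        _,L,st,ce=cv2.connectedComponentsWithStats(m); l=L[v,u]
        p=ray(n,ce[l],.048); P.append(p); print(n,ref,st[l],ce[l].round(1),p.round(4))
    P=np.array(P); d=P[-1]-P[0]; print('len',np.linalg.norm(d),'mid',P.mean(0),'yaw',np.arctan2(d[0],-d[1]), np.linalg.norm(np.diff(P,axis=0),axis=1))
# weight
for n,b in(('top',(320,247)),('scene',(233,213))):
    im=cv2.imread(f'pics/{n}0.png'); h=cv2.cvtColor(im,cv2.COLOR_BGR2HSV)
    m=cv2.inRange(h,(15,110,60),(32,255,255)); k=np.zeros_like(m); cv2.circle(k,b,16,255,-1); m&=k
    x,y,w,hh=cv2.boundingRect(m); print(n,x,y,w,hh,ray(n,(x+w/2,y+hh/2),.067))
t=cv2.imread('pics/top0.png')[130:290,190:380]; cv2.imwrite('pics/crop.png',cv2.resize(t,None,fx=3.5,fy=3.5,interpolation=2))
E
```

```text
top 107 [236 227  21  22 356] [246.4 237.9] [0.5076 0.1116 0.048 ]
top 110 [265 222  23  21 369] [275.9 231.7] [0.5217 0.048  0.048 ]
top 111 [295 216  22  20 339] [305.4 225.1] [ 0.5366 -0.0156  0.048 ]
top 112 [326 207  19  22 333] [335.  218.1] [ 0.5525 -0.0799  0.048 ]
len 0.19664185169296208 mid [0.52959769 0.01601372 0.048     ] yaw 0.2304631501682881 [0.06514072 0.06532225 0.06618973]
scene 108 [273 176  17  13 173] [280.7 182.1] [0.5082 0.1138 0.048 ]
scene 108 [261 194  18  13 192] [269.6 200.1] [0.5232 0.0489 0.048 ]
scene 108 [249 212  18  15 213] [257.3 219.3] [ 0.5372 -0.0158  0.048 ]
scene 108 [236 233  19  16 235] [245.  240.1] [ 0.5528 -0.0794  0.048 ]
len 0.19832998975454225 mid [0.53032139 0.01687663 0.048     ] yaw 0.2268458363591639 [0.06661986 0.06617009 0.06555241]
top 315 242 11 10 [ 0.48873993 -0.04694801  0.067     ]
scene 228 206 10 15 [ 0.49305349 -0.04820297  0.067     ]
```

View pics/crop.png

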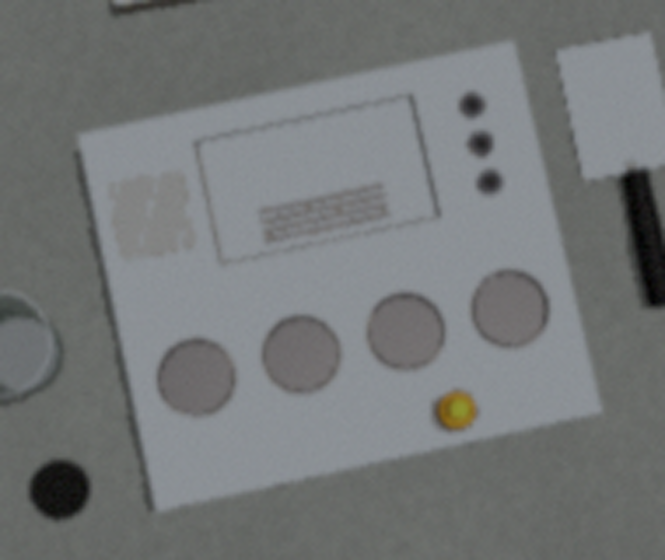

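The row runs along y with a yaw of about 0.229, and its middle is at about (0.530, 0.0165). The tool's x axis is already within 0.02 rad of the logger's, so no turn is needed. I'll shut the fingers and move toward the rightmost disc.

>>> send_rows(
  xyz=[
    [15,-13,0],
    [40,-34,0],
    [66,-56,0],
    [93,-79,0],
    [120,-101,0],
    [147,-124,0],
    [174,-147,0],
    [201,-170,0],
    [229,-194,0],
    [258,-218,0],
  ],
  dr=[
    [0,0,0],
    [0,0,0],
    [0,0,0],
    [0,0,0],
    [0,0,0],
    [0,0,0],
    [0,0,0],
    [0,0,0],
    [0,0,0],
    [0,0,0],
  ],
  jaw=0,
  grip_force=10,
)

```text
time: 0.93
position: [0.3564, -0.3539, 0.2393]
tool_rot: [-3.118, -0.387, 0.001]
ft_force: [-0.2, -0.2, -0.4]
grip_width: 0.323
grip_force: 0.0
```

>>> send_rows(
  xyz=[
    [27,-23,5],
    [55,-46,15],
    [82,-69,25],
    [110,-93,40],
    [137,-116,55],
    [165,-139,70],
    [192,-162,85],
    [220,-186,97],
    [244,-206,108],
    [258,-218,110],
  ],
  dr=[
    [0,0,0],
    [0,0,0],
    [0,0,0],
    [0,0,0],
    [0,0,0],
    [0,0,0],
    [0,0,0],
    [0,0,0],
    [0,0,0],
    [0,0,0],
  ],
)

```text
time: 1.77
position: [0.5528, -0.0764, 0.1272]
tool_rot: [-3.113, -0.394, 0.003]
ft_force: [-0.5, -0.0, -0.0]
grip_width: 0.005
grip_force: 0.0
```

```bash
cat >> h.py <<'E'
from scipy.spatial.transform import Rotation as Ro
PSI=.2287; MID=np.array([.530,.0165])
def disc(y): return MID+y*np.array([-np.sin(PSI),np.cos(PSI)])
def go(y,z):
    s=get_state(); R=Ro.from_rotvec(s['tool_rot']).as_matrix()
    d=np.array([*disc(y),z])-s['position']
    print('t',s['time'],'pos',s['position'].round(4),'F',s['ft_force'].round(2),'w',round(s['grip_width'],3),'dtool mm',(R.T@d*1e3).round(1),'tilt',R[:,2].round(3),'yaw',np.arctan2(R[1,0],R[0,0]))
E
python3 -c "
from h import *
go(-.099,.085)
cv2.imwrite('pics/top1.png',cv2.resize(get_image('top')[:,:,::-1][130:290,190:380],None,fx=3.5,fy=3.5))"
```

```text
t 1.7667 pos [ 0.5528 -0.0764  0.1272] F [-0.49 -0.01 -0.03] w 0.005 dtool mm [-1.2  3.5 42.2] tilt [-0.003  0.003 -1.   ] yaw 0.252062565969829
```

>>> send_rows(
  xyz=[
    [-1,3,3],
    [-1,3,12],
    [-1,3,22],
    [-1,3,32],
    [-1,3,41],
    [-1,3,48],
    [-1,3,53],
    [-1,3,56],
    [-1,3,56],
    [-1,3,56],
  ],
  dr=[
    [0,0,0],
    [0,0,0],
    [0,0,0],
    [0,0,0],
    [0,0,0],
    [0,0,0],
    [0,0,0],
    [0,0,0],
    [0,0,0],
    [0,0,0],
  ],
)

```text
time: 2.65
position: [0.5526, -0.0841, 0.0736]
tool_rot: [3.117, 0.388, 0.0]
ft_force: [-0.0, 0.8, -0.3]
grip_width: 0.002
grip_force: 0.0
```

```bash
python3 -c "
from h import *
go(-.099,.065)
cv2.imwrite('pics/scene1.png',cv2.resize(get_image('scene')[:,:,::-1][120:300,180:380],None,fx=3,fy=3))"
```

```text
t 2.65 pos [ 0.5526 -0.0841  0.0736] F [-0.    0.76 -0.34] w 0.002 dtool mm [ 0.8 -4.1  8.6] tilt [ 0. -0. -1.] yaw 0.24783147242572803
```

View pics/scene1.png

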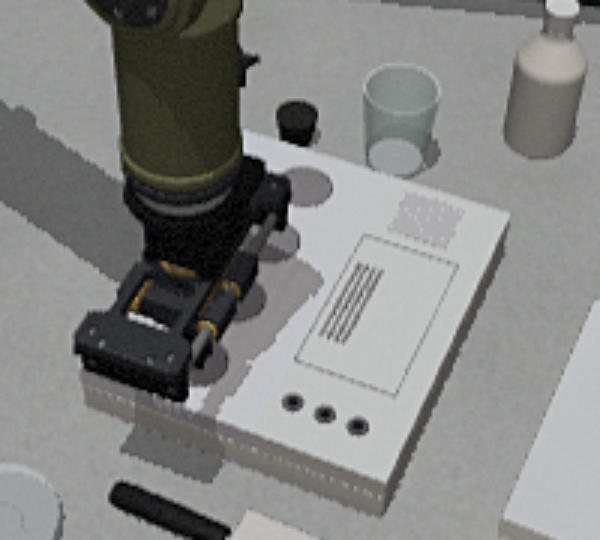

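The picture shows the gripper over the near right disc, whose rim is visible at crop (208,362), with the fingers themselves hidden. The hatch is shut. I'll correct y by -4 mm and press gently.

>>> send_rows(
  xyz=[
    [0,-2,0],
    [1,-4,0],
    [1,-4,2],
    [1,-4,4],
    [1,-4,6],
    [1,-4,7.5],
    [1,-4,8.5],
    [1,-4,9.5],
    [1,-4,10],
    [1,-4,10],
  ],
  dr=[
    [0,0,0],
    [0,0,0],
    [0,0,0],
    [0,0,0],
    [0,0,0],
    [0,0,0],
    [0,0,0],
    [0,0,0],
    [0,0,0],
    [0,0,0],
  ],
)

```text
time: 3.53
position: [0.5523, -0.08, 0.0654]
tool_rot: [3.117, 0.388, -0.002]
ft_force: [-6.1, 0.1, 14.9]
grip_width: 0.002
grip_force: 7.2
```

```bash
python3 -c "
from h import *
go(-.099,.065)"
```

```text
t 3.5333 pos [ 0.5523 -0.08    0.0654] F [-6.08  0.09 14.93] w 0.002 dtool mm [ 0.1 -0.   0.4] tilt [-0.001 -0.001 -1.   ] yaw 0.24772796059855853
```

That is 14.9 N with no travel, so this disc is a blank. On to the next.

>>> send_rows(
  xyz=[
    [0,0,-6],
    [0,0,-12],
    [0,-8,-12],
    [0,-20,-12],
    [-1,-34,-12],
    [-1,-48,-12],
    [-1,-60,-12],
    [-1,-66,-12],
    [-1,-66,-12],
    [-1,-66,-12],
  ],
  dr=[
    [0,0,0],
    [0,0,0],
    [0,0,0],
    [0,0,0],
    [0,0,0],
    [0,0,0],
    [0,0,0],
    [0,0,0],
    [0,0,0],
    [0,0,0],
  ],
)

```text
time: 4.37
position: [0.5353, -0.0159, 0.0755]
tool_rot: [3.117, 0.39, 0.0]
ft_force: [0.9, 0.4, 0.3]
grip_width: 0.006
grip_force: 0.0
```

```bash
python3 -c "
from h import *
go(-.033,.065)"
```

```text
t 4.3667 pos [ 0.5353 -0.0159  0.0755] F [0.92 0.44 0.34] w 0.006 dtool mm [ 2.2  0.3 10.5] tilt [ 0.    -0.001 -1.   ] yaw 0.24902878549919158
```

>>> send_rows(
  xyz=[
    [2,0,2],
    [2,0,4],
    [2,0,6],
    [2,0,8],
    [2,0,9],
    [2,0,10],
    [2,0,11],
    [2,0,11.5],
    [2,0,12],
    [2,0,12],
  ],
  dr=[
    [0,0,0],
    [0,0,0],
    [0,0,0],
    [0,0,0],
    [0,0,0],
    [0,0,0],
    [0,0,0],
    [0,0,0],
    [0,0,0],
    [0,0,0],
  ],
)

```text
time: 5.2
position: [0.5371, -0.016, 0.0654]
tool_rot: [3.116, 0.388, -0.002]
ft_force: [-6.2, 0.4, 14.8]
grip_width: 0.01
grip_force: 7.4
```

```bash
python3 -c "
from h import *
go(-.033,.065)"
```

```text
t 5.2 pos [ 0.5371 -0.016   0.0654] F [-6.21  0.35 14.84] w 0.01 dtool mm [ 0.5 -0.2  0.4] tilt [-0.001 -0.001 -1.   ] yaw 0.24753816336985554
```

The result is the same here: 14.8 N with no travel, a blank. Next is +33.

>>> send_rows(
  xyz=[
    [0,0,-6],
    [0,0,-12],
    [0,-8,-12],
    [0,-20,-12],
    [0,-34,-12],
    [0,-48,-12],
    [0,-60,-12],
    [0,-66,-12],
    [0,-66,-12],
    [0,-66,-12],
  ],
  dr=[
    [0,0,0],
    [0,0,0],
    [0,0,0],
    [0,0,0],
    [0,0,0],
    [0,0,0],
    [0,0,0],
    [0,0,0],
    [0,0,0],
    [0,0,0],
  ],
)

```text
time: 6.03
position: [0.521, 0.0485, 0.0754]
tool_rot: [3.117, 0.39, -0.0]
ft_force: [-1.1, 0.6, 0.3]
grip_width: 0.008
grip_force: 0.0
```

```bash
python3 -c "
from h import *
go(.033,.065)"
```

```text
t 6.0333 pos [0.521  0.0485 0.0754] F [-1.06  0.61  0.25] w 0.008 dtool mm [ 1.6  0.2 10.4] tilt [-0. -0. -1.] yaw 0.24881088881735502
```

>>> send_rows(
  xyz=[
    [1,0,2],
    [1,0,4],
    [1,0,6],
    [1,0,8],
    [1,0,9],
    [1,0,10],
    [1,0,11],
    [1,0,11.5],
    [1,0,12],
    [1,0,12],
  ],
  dr=[
    [0,0,0],
    [0,0,0],
    [0,0,0],
    [0,0,0],
    [0,0,0],
    [0,0,0],
    [0,0,0],
    [0,0,0],
    [0,0,0],
    [0,0,0],
  ],
)

```text
time: 6.87
position: [0.5219, 0.0482, 0.0636]
tool_rot: [3.117, 0.388, -0.001]
ft_force: [-1.9, -1.5, 5.4]
grip_width: 0.01
grip_force: 2.2
```

```bash
python3 -c "
from h import *
go(.033,.065)"
```

```text
t 6.8667 pos [0.5219 0.0482 0.0636] F [-1.86 -1.51  5.45] w 0.01 dtool mm [ 0.7 -0.2 -1.4] tilt [-0.    -0.001 -1.   ] yaw 0.24768529482088827
```

This one gives: it moved about 1.5 mm at 5.4 N. Pressing it home.

>>> send_rows(
  xyz=[
    [0,0,1],
    [0,0,2],
    [0,0,3],
    [0,0,4],
    [0,0,5],
    [0,0,6],
    [0,0,7],
    [0,0,8],
    [0,0,8.5],
    [0,0,9],
  ],
  dr=[
    [0,0,0],
    [0,0,0],
    [0,0,0],
    [0,0,0],
    [0,0,0],
    [0,0,0],
    [0,0,0],
    [0,0,0],
    [0,0,0],
    [0,0,0],
  ],
)

```text
time: 7.7
position: [0.5221, 0.0483, 0.0572]
tool_rot: [3.116, 0.388, -0.002]
ft_force: [-11.7, -3.5, 30.7]
grip_width: 0.006
grip_force: 15.2
```

```bash
python3 -c "
from h import *
go(.033,.057)"
```

```text
t 7.7 pos [0.5221 0.0483 0.0572] F [-11.69  -3.48  30.67] w 0.006 dtool mm [ 0.5 -0.2  0.2] tilt [-0.001 -0.002 -1.   ] yaw 0.24761385931168486
```

It's at the hard stop: 30 N, 8.2 mm below the blanks. Now straight up and clear.

>>> send_rows(
  xyz=[
    [0,0,-5],
    [0,0,-13],
    [0,0,-25],
    [0,0,-40],
    [0,0,-60],
    [0,0,-85],
    [0,0,-110],
    [0,0,-130],
    [0,0,-145],
    [0,0,-150],
  ],
  dr=[
    [0,0,0],
    [0,0,0],
    [0,0,0],
    [0,0,0],
    [0,0,0],
    [0,0,0],
    [0,0,0],
    [0,0,0],
    [0,0,0],
    [0,0,0],
  ],
)

```text
time: 8.53
position: [0.5237, 0.0492, 0.2077]
tool_rot: [3.117, 0.389, 0.009]
ft_force: [0.2, -0.1, -0.1]
grip_width: 0.007
grip_force: 0.0
```

>>> send_rows(
  xyz=[
    [-5,10,0],
    [-8,30,-5],
    [-10,55,-10],
    [-10,85,-10],
    [-10,115,-10],
    [-10,145,-10],
    [-10,175,-10],
    [-10,195,-10],
    [-10,200,-10],
    [-10,200,-10],
  ],
  dr=[
    [0,0,0],
    [0,0,0],
    [0,0,0],
    [0,0,0],
    [0,0,0],
    [0,0,0],
    [0,0,0],
    [0,0,0],
    [0,0,0],
    [0,0,0],
  ],
)

```text
time: 9.37
position: [0.5611, -0.1495, 0.2135]
tool_rot: [-3.117, -0.383, 0.002]
ft_force: [-0.6, 0.1, 0.6]
grip_width: 0.005
grip_force: 0.0
```

```bash
python3 -c "
from h import *
go(.033,.2)
cv2.imwrite('pics/scene2.png',cv2.resize(get_image('scene')[:,:,::-1][120:360,150:410],None,fx=2.3,fy=2.3))"
```

```text
t 9.3667 pos [ 0.5611 -0.1495  0.2135] F [-0.61  0.1   0.63] w 0.005 dtool mm [  10.6 -201.5   13.7] tilt [-0.001  0.001 -1.   ] yaw 0.24467816230327608
```

View pics/scene2.png

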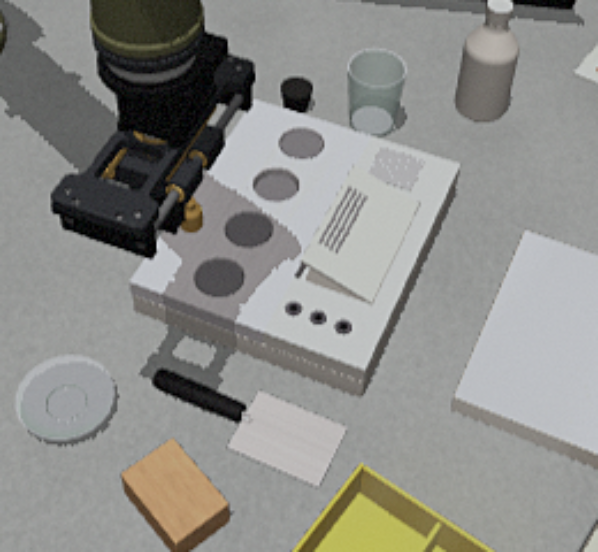

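The hatch stands ajar at crop (365,230). The pressed disc at (276,184) sits deeper than the others, the weight is standing at (192,215), and everything around the logger is in place. The gripper is clear.

```bash
python3 -c "
from bench import *
print(close_job())"
```

```text
the job is handed in; nothing more can be done
None
```

The catch was the disc in the +33 mm well: I pressed it fully home, the hatch is ajar, nothing else looks moved in the final picture, the arm is clear, and the job was handed in at about 9.4 s.

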